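# Park a brush in the drying clip

## Task

Put the wide flat paint brush up to dry in the brush clip. Press down the clip's tail pad so that its jaw tips up, bring the brush in under the raised jaw and lay its handle in both V saddles, the plain handle end reaching right under the jaw and the bristle head sticking out clear of the other saddle; then close the jaw down onto the handle. Leave the round brush, the ink jar and the marker where they are.

Things in the scene. Friction and masses are not known exactly. Their poses are not given: they have to be found in the camera images.
- clip: Brush clip, screwed to the table, turned a little about the vertical; origin on the table, x towards the tail, y towards the jaw, z up. Plywood foot 10 mm thick, x -30 to 100, y -47 to 103 mm. On it two posts with aluminium V saddles, and an aluminium rocker between two steel cheeks (80 mm high, x 27 to 49, y 61 to 87 mm). Between the saddles only the foot: room for fingers.
- cradle (a point): Target for flat_brush_mid: 52 mm above the clip's origin, same axes; y is the line of a 12 mm handle lying in both saddles.
- saddle_jaw (a point): Bottom of the V saddle under the jaw, at clip x 0, y 74, z 45 mm. Saddle 12 mm long (y), 27 mm wide (x), sides rise at 28 deg; front (-x) edge at z 52, rear edge at z 53 mm.
- saddle_open (a point): Bottom of the other, open V saddle, at clip x 0, y -26, z 45 mm; same shape.
- clip_jaw (a joint): Rocker angle (rad) about a hinge along clip y at x 38, z 72 mm, y 74. -0.2: jaw down in its empty saddle; 0: jaw resting on a 12 mm handle in the saddle; 0.65: tail down, jaw up, hard stop, jaw's underside then at z 78 mm or more. Friction about 0.12 N m (3 N at tail or jaw), no spring: it stays where left.
- tail_top (a point): Rubber pad 26 x 26 x 6 mm on the rocker's tail, 48 mm from the hinge on the +x side; the point is the centre of its upper face. Pressed fully down it goes about 40 mm lower on an arc, and the jaw tips up.
- jaw_top (a point): Centre of the flat upper face (22 x 18 mm) of the rocker's jaw end, 38 mm from the hinge on the -x side. Pressed down it closes the jaw: from fully open it goes about 23 mm lower and 11 mm towards clip -x before the jaw meets the handle.
- flat_brush_mid (a point): Wide flat brush lying on the table, 197 mm long, 30 g. Point: half way along, on its axis 6 mm up; y towards the plain handle end, z up. Handle round, 12 mm, y -42 to 98; head 26 mm wide (x), 12 thick, y -98 to -41 mm. Balances at y -22. Gripped at about y +18 mm, closing along x, the fingers come between the saddles.
- handle_end (a point): End of the flat brush's plain handle, on its axis, at y +98 mm of flat_brush_mid.
- round_brush_mid (a point): The other brush, round and slim all along, 12 mm thick, 197 mm long; point at its middle, y towards the handle end. It may lie nearer or farther than the flat one. Not to be moved.
- jar_mid (a point): Short closed ink jar, 68 mm across, 63 mm high; point at its centre. Not to be moved.
- marker_mid (a point): Marker pen lying on its side, 136 mm long, 16 mm thick; point at its centre, y along the pen. Not to be moved.
Things that resemble listed ones, but are neither listed nor needed, are in the scene too. What is meant by the part that bears flat_brush_mid is not purple, and is the smaller of those in its own colour.

How it is judged:
By the outcome, as a careful person would: the job done as asked, in the order asked, and still so for the second after the job is handed in, with the robot touching nothing.
It also fails if it takes over 51 s, if anything falls off the work surface, if the arm or the gripper's body presses on something with over 40 N, if the wrist force passes 120 N, or if a joint passes its speed limit or range.

## Robot

A 6-joint arm with a two-finger parallel gripper is mounted at the origin on the work surface; the furniture and walls round the work are solid. World frame = base frame: x ahead of the robot, y to its left, z up, the work surface at z = 0. Lengths are in m, angles in rad, forces in N, time in s.
With the tool pointing down it reaches from about 0.25 to 0.725 m from the base axis. Payload 4 kg.
Tool frame: the origin (TCP) lies on the centre line of the jaws, within the pads' length; the fingertips stand 14 mm ahead of it and the grasp point (between the pads) lies 5 mm behind it; z points along the fingers, x is the direction in which the jaws open and shut, and the axes are right-handed (so a half turn about z gives the same grasp; the last joint's range is limited). The gripper opens to 85 mm and grips with 20 to 120 N. Pads are 22 mm wide; open, the fingers measure 114 mm over their backs; the gripper's body (76 mm by 85 mm) begins 54 mm behind the grasp point. The pads swing forward as they close: fully open they stand 13 mm farther back than shut.
Start: joints at [1.168, 0.241, 0.005, 1.335, 0, 1.571], TCP at [0.196, 0.46, 0.221] pointing down, gripper open.
Joint ranges: [-2.72, 2.72], [-1.05, 1.87], [-1.09, 1.28], [-1.99, 2.15], [-1.42, 1.44], [-3.14, 3.14]. Speed limits (rad/s): [2.79, 2.79, 3.14, 3.14, 3.14, 3.14].

## Interface

Orientations are given as a unit quaternion [x, y, z, w].
In Python, from workcell import bot gives the robot as it stands.
- The arm moves only by the tool play_rows, never from a script. Its argument "motion" is a list of rows, each an object with "fingers": the closure, from -1 (fully open) to 1 (shut), so that 0 is half open; "translation": the shift along the tool's x, y, z in cm, a list of three; "roll": the turn about the tool's z in degrees. A call has 1 to 20 rows; each row is the pose to reach, as a shift and turn from the pose commanded when the call began, along the tool's axes at that moment; what a row does not reach only later rows make up. A row lasts 1/12 s, in which the tool goes at most 41.7 mm and 7.16 degrees, less where a joint would pass 70% of its speed; a pose out of reach is approached as far as the arm can. A call with a gripper value outside its range is refused whole. The fingers move at their own pace and stop on an object; the grip force is fixed at half the most. Time passes only in rows, so rows that repeat a pose let the fingers close. It gives the time, the measured TCP pose, the force and the opening at its end, in the units of the state.
- bot.get_obs(): the state, without advancing time (a new reading comes with each control period).
- bot.camera(name): name is "scene" or "top"; returns a dict with "pixels" (480x640x3 uint8, red, green, blue), "intrinsics" (3x3 intrinsics, pixels), "world_to_cam" (4x4, takes a point from world to camera coordinates). Camera axes: x right, y down, z forward; pixel columns grow to the right and rows downward; lengths in m; the calibration is good to about 2 mm. A picture is of the moment at which its call begins. There is no depth.
- bot.job_done(): hands the job in, once; it reports no verdict.
The state is a dict: "clock": time; "joint_pos": joint angles; "joint_vel": joint speeds; "tau": joint torques, N m; "eef_pos": TCP position; "tool_rot": TCP orientation; "ft_force": force on the tool from outside, world axes, zero at the start; "ft_torque": the same for the moment, N m; "grip_width": finger opening in m.
Only numpy, scipy, OpenCV 4.12 (cv2) and the standard library are available. Lean on these libraries where they do the work, as an engineer would, in place of code of your own. Each camera call takes 0.05 s, during which the arm holds its last target. There are 200 camera calls.

## Working session

There is one attempt and no reset: what is moved stays moved. The work goes in short steps, Python scripts to look and compute and a tool call to move; the robot and the scene stay as the last step left them, time stands still between calls to the robot, and variables do not carry over. Pictures are saved under pics/ and viewed, about 8 in all and at most 12, crops included, and the job is handed in when it is done.

Besides the shell and the picture viewer there is one more tool, called after ">>>" as a command line: name --argument value ..., lists and objects as JSON in quotes. play_rows: Moves the arm, as the interface text tells. Its arguments: {"type":"object","properties":{"motion":{"type":"array","items":{"type":"object","properties":{"fingers":{"type":"number"},"translation":{"type":"array","items":{"type":"number"}},"roll":{"type":"number"}}}}},"required":["motion"]}

```bash
mkdir -p pics; cat > h.py <<'E'
import numpy as np, cv2
from workcell import bot
def snap(n,f=None,crop=None,s=1):
    c=bot.camera(n); im=c["pixels"][:,:,::-1].copy()
    if f:
        o=im
        if crop: x0,y0,x1,y1=crop; o=cv2.resize(im[y0:y1,x0:x1],None,fx=s,fy=s,interpolation=cv2.INTER_CUBIC)
        cv2.imwrite("pics/"+f,o)
    return c
def ray(c,u,v):
    K=np.array(c["intrinsics"]);T=np.array(c["world_to_cam"]);R=T[:3,:3]
    return -R.T@T[:3,3], R.T@np.linalg.inv(K)@[u,v,1]
def atz(c,u,v,z):
    o,d=ray(c,u,v); return o+d*(z-o[2])/d[2]
def proj(c,p):
    K=np.array(c["intrinsics"]);T=np.array(c["world_to_cam"])
    q=K@(T[:3,:3]@np.array(p)+T[:3,3]); return q[:2]/q[2]
E
python3 - <<'E'
from h import *
np.set_printoptions(precision=4,suppress=True)
for n in("top","scene"):
    c=snap(n,n+"1.png"); o,d=ray(c,320,240); print(n,o,d,np.array(c["intrinsics"])[0,0])
print(bot.get_obs())
E
```

```text
top [ 0.258  -0.0671  1.2784] [ 0.2047 -0.0007 -0.9789] 538.589488080159
scene [-0.6024 -0.86    0.8862] [ 0.7027  0.4895 -0.5165] 588.7709615562658
{'clock': 0.1, 'joint_pos': array([ 1.168 ,  0.2413,  0.0039,  1.3352, -0.    ,  1.5708]), 'joint_vel': array([ 0.0007, -0.0001,  0.0028, -0.0002, -0.0002, -0.0008]), 'tau': array([  0.0007, -37.3138,  25.301 ,   0.0108,   0.    ,   0.    ]), 'eef_pos': array([0.1958, 0.4595, 0.2203]), 'tool_rot': array([ 0.8343,  0.5514, -0.0008,  0.0005]), 'ft_force': array([0.3169, 0.3051, 0.4775]), 'ft_torque': array([ 0.005 , -0.0276,  0.0373]), 'grip_width': 0.08540577901782742}
```

View pics/top1.png

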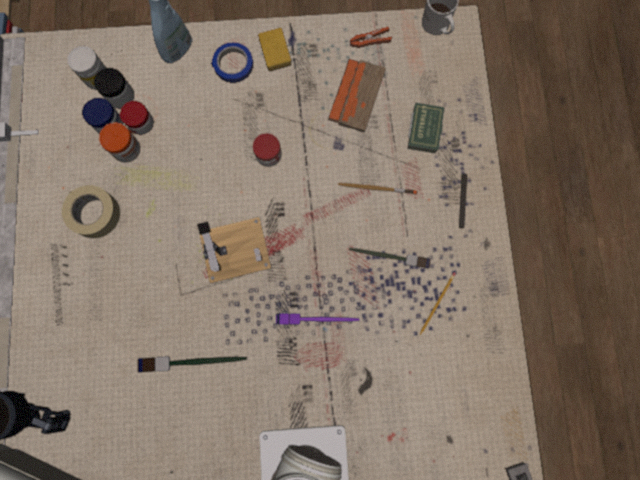

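View pics/scene1.png

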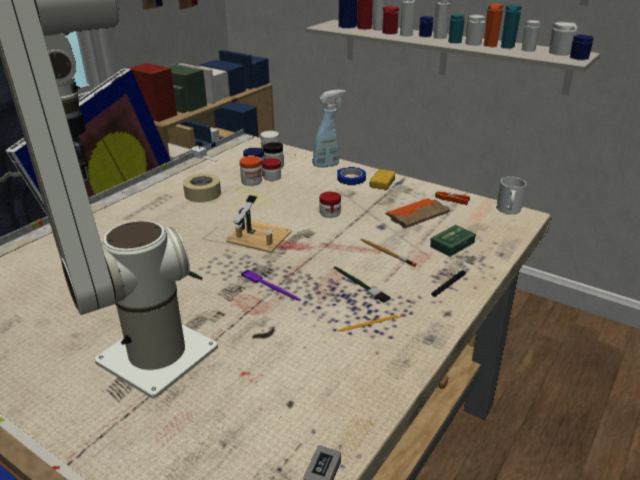

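The top view shows three brushes that could be the flat one: purple (318,320), dark green (390,257) and dark green (192,363). The round brush is at (378,188) and the clip at (235,250). Next I'll measure the two green ones and take a close crop of each area.

```bash
python3 - <<'E'
from h import *
np.set_printoptions(precision=4,suppress=True)
c=bot.camera("top"); im=c["pixels"][:,:,::-1]
for a,b in [((349,249),(430,264)),((138,365),(246,358)),((277,320),(358,320)),((339,184),(416,192))]:
    p,q=atz(c,*a,.006),atz(c,*b,.006); print(a,p,q,np.linalg.norm(p-q))
A=cv2.resize(im[210:290,185:285],None,fx=6,fy=6,interpolation=cv2.INTER_CUBIC) #600x480
B=cv2.resize(im[240:275,340:440],None,fx=8,fy=8,interpolation=cv2.INTER_CUBIC)#800x280
cv2.imwrite("pics/clip.png",A)
C=cv2.resize(im[343:378,130:255],None,fx=6.4,fy=6.4,interpolation=cv2.INTER_CUBIC)
cv2.imwrite("pics/br.png",np.vstack([B,C]))
s=bot.camera("scene"); im=s["pixels"][:,:,::-1]
cv2.imwrite("pics/clips.png",cv2.resize(im[185:260,215:305],None,fx=7,fy=7,interpolation=cv2.INTER_CUBIC))
E
```

```text
(349, 249) [ 0.4972 -0.1361  0.006 ] [ 0.4475 -0.3265  0.006 ] 0.19682322723406126
(138, 365) [0.2591 0.3697 0.006 ] [0.2579 0.1208 0.006 ] 0.24883816129312947
(277, 320) [0.3399 0.0451 0.006 ] [ 0.3269 -0.1442  0.006 ] 0.18970272169662528
(339, 184) [ 0.6615 -0.1239  0.006 ] [ 0.6281 -0.3113  0.006 ] 0.1902962008858961
```

View pics/clip.png

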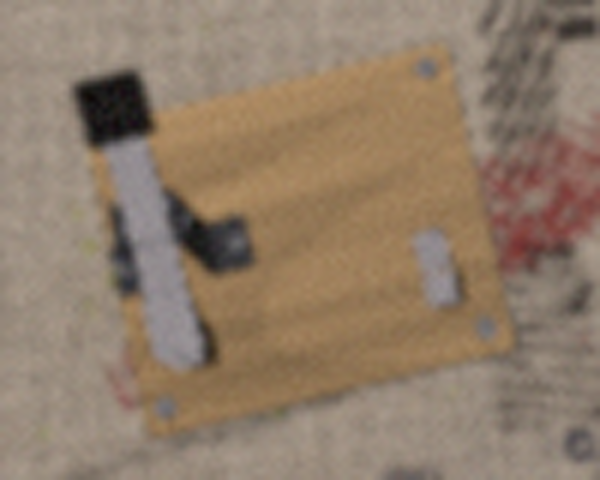

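View pics/br.png

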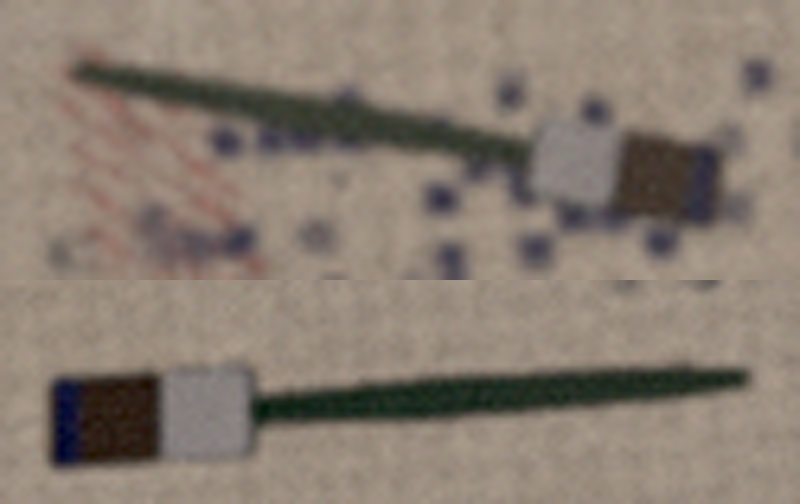

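View pics/clips.png

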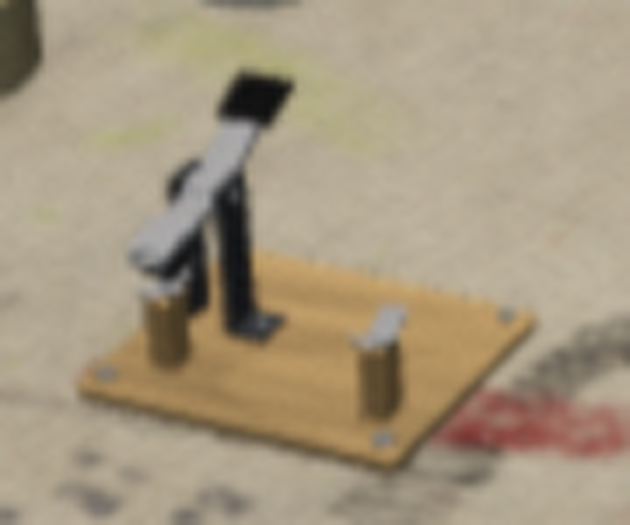

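The chosen brush is the dark green one at (390,257): it is 0.197 m long, while the other green one is 0.249 m. In the clip crop the rocker tail is up (about crop 112,108), the jaw is at (180,345) and the open saddle at (438,268). Now I'll fit the clip pose and brush pose.

```bash
cat >> h.py <<'E'
def Rz(a): return np.array([[np.cos(a),-np.sin(a),0],[np.sin(a),np.cos(a),0],[0,0,1]])
E
python3 - <<'E'
from h import *
from scipy.optimize import least_squares
np.set_printoptions(precision=4,suppress=True)
t=bot.camera("top"); s=bot.camera("scene")
T=lambda u,v:(185+u/6-.4,210+v/6-.4)
S=lambda u,v:(215+u/7-.4,185+v/7-.4)
obs=[(t,T(445,42),(100,-47,10)),(t,T(515,347),(-30,-47,10)),(t,T(148,437),(-30,103,10)),(t,T(438,268),(0,-26,50)),
(s,S(535,318),(100,-47,10)),(s,S(398,458),(-30,-47,10)),(s,S(80,385),(-30,103,10)),(s,S(380,328),(0,-26,50))]
f=lambda x:np.concatenate([proj(c,Rz(x[2])@np.array(p)/1000+[x[0],x[1],0])-px for c,px,p in obs])
r=least_squares(f,[.47,.15,.2],x_scale=[.1,.1,.1]); print(r.x,np.round(r.fun.reshape(-1,2),2))
def tri(a,b):
    o1,d1=ray(t,*a);o2,d2=ray(s,*b);A=[];B=0;A=np.zeros((3,3));B=np.zeros(3)
    for o,d in((o1,d1),(o2,d2)):
        d=d/np.linalg.norm(d);P=np.eye(3)-np.outer(d,d);A+=P;B+=P@o
    return np.linalg.solve(A,B)
for n,a,b in[("tail",T(113,107),S(257,98)),("jaw",T(180,345),S(155,240))]:
    p=tri(a,b); print(n,p,"clip",Rz(-r.x[2])@(p-[r.x[0],r.x[1],0]))
C=lambda u,v:(340+u/8-.4,240+v/8-.4)
h=atz(t,*C(75,70),.006); e=atz(t,*C(716,185),.006)
k=atz(t,*C(530,152),.006); print("h,e",h,e,np.linalg.norm(h-e),"neck",k,np.linalg.norm(h-k)); 
y=(h-e)/np.linalg.norm(h-e); y2=(h-k)/np.linalg.norm(h-k)
print("mid",(h+e)/2,"yaw dir",np.degrees(np.arctan2(y[1],y[0])),np.degrees(np.arctan2(y2[1],y2[0])),"grip+18",(h+e)/2+.018*y)
q=bot.get_obs()['tool_rot']
from scipy.spatial.transform import Rotation as R; print(R.from_quat(q).as_matrix())
E
```

```text
[0.4865 0.1041 0.1797] [[ 0.29 -0.84]
 [ 0.69 -0.34]
 [ 0.11  0.04]
 [ 0.01 -0.06]
 [ 0.49 -0.75]
 [-0.81  0.55]
 [-1.13 -0.09]
 [-0.43  0.32]]
tail [0.5526 0.1913 0.0965] clip [0.0807 0.074  0.0965]
jaw [0.4645 0.1728 0.0746] clip [-0.0094  0.0715  0.0746]
h,e [ 0.4987 -0.1361  0.006 ] [ 0.4507 -0.3247  0.006 ] 0.19459548674971838 neck [ 0.4645 -0.2702  0.006 ] 0.1383647311902892
mid [ 0.4747 -0.2304  0.006 ] yaw dir 75.71382410046016 75.66781934516926 grip+18 [ 0.4792 -0.213   0.006 ]
[[ 0.392   0.92   -0.0003]
 [ 0.92   -0.392  -0.0007]
 [-0.0007 -0.     -1.    ]]
```

Both fits hold up: the clip is at (0.4865, 0.1041) with yaw 10.3°, and the brush handle points along yaw 75.7°. First move: close the fingers and go above the tail pad.

>>> play_rows --motion '[{"fingers":1,"translation":[-10.2,44.1,0],"roll":56.6},{"fingers":1,"translation":[-10.2,44.1,0],"roll":56.6},{"fingers":1,"translation":[-10.2,44.1,0],"roll":56.6},{"fingers":1,"translation":[-10.2,44.1,0],"roll":56.6},{"fingers":1,"translation":[-10.2,44.1,0],"roll":56.6},{"fingers":1,"translation":[-10.2,44.1,0],"roll":56.6},{"fingers":1,"translation":[-10.2,44.1,0],"roll":56.6},{"fingers":1,"translation":[-10.2,44.1,0],"roll":56.6},{"fingers":1,"translation":[-10.2,44.1,0],"roll":56.6},{"fingers":1,"translation":[-10.2,44.1,0],"roll":56.6},{"fingers":1,"translation":[-10.2,44.1,0],"roll":56.6},{"fingers":1,"translation":[-10.2,44.1,0],"roll":56.6},{"fingers":1,"translation":[-10.2,44.1,7],"roll":56.6},{"fingers":1,"translation":[-10.2,44.1,7],"roll":56.6},{"fingers":1,"translation":[-10.2,44.1,7],"roll":56.6},{"fingers":1,"translation":[-10.2,44.1,7],"roll":56.6},{"fingers":1,"translation":[-10.2,44.1,7],"roll":56.6}]'

```text
clock: 1.72
eef_pos: [0.5623, 0.1939, 0.1527]
tool_rot: [0.996, 0.09, 0.001, -0.0]
ft_force: [-0.4, 0.2, 0.6]
grip_width: 0.0001
```

>>> play_rows --motion '[{"fingers":1,"translation":[0,0,2]},{"fingers":1,"translation":[0,0,3]},{"fingers":1,"translation":[0,0,3.5]},{"fingers":1,"translation":[0,0,4]},{"fingers":1,"translation":[0,0,4.5]},{"fingers":1,"translation":[0,0,5]},{"fingers":1,"translation":[0,0,5.5]},{"fingers":1,"translation":[0,0,6]},{"fingers":1,"translation":[0,0,6.5]},{"fingers":1,"translation":[0,0,6.8]},{"fingers":1,"translation":[0,0,7.0]},{"fingers":1,"translation":[0,0,7.0]}]'

```text
schema error: expected keys fingers, translation, roll
```

>>> play_rows --motion '[{"fingers":1,"roll":0,"translation":[0,0,2]},{"fingers":1,"roll":0,"translation":[0,0,3]},{"fingers":1,"roll":0,"translation":[0,0,3.5]},{"fingers":1,"roll":0,"translation":[0,0,4]},{"fingers":1,"roll":0,"translation":[0,0,4.5]},{"fingers":1,"roll":0,"translation":[0,0,5]},{"fingers":1,"roll":0,"translation":[0,0,5.5]},{"fingers":1,"roll":0,"translation":[0,0,6]},{"fingers":1,"roll":0,"translation":[0,0,6.5]},{"fingers":1,"roll":0,"translation":[0,0,6.8]},{"fingers":1,"roll":0,"translation":[0,0,7.0]},{"fingers":1,"roll":0,"translation":[0,0,7.0]}]'

```text
clock: 2.72
eef_pos: [0.562, 0.1933, 0.0811]
tool_rot: [0.996, 0.09, 0.0, -0.0]
ft_force: [1.8, 0.2, 2.3]
grip_width: -0.0002
```

>>> play_rows --motion '[{"fingers":1,"roll":0,"translation":[0,0,0.3]},{"fingers":1,"roll":0,"translation":[0,0,0.5]},{"fingers":1,"roll":0,"translation":[0,0,0.6]},{"fingers":1,"roll":0,"translation":[0,0,0.7]},{"fingers":1,"roll":0,"translation":[0,0,0.7]}]'

```text
clock: 3.13
eef_pos: [0.5613, 0.1932, 0.0737]
tool_rot: [0.996, 0.09, -0.001, 0.0]
ft_force: [2.2, 0.5, 1.7]
grip_width: -0.0003
```

>>> play_rows --motion '[{"fingers":1,"roll":0,"translation":[0,0,0.2]},{"fingers":1,"roll":0,"translation":[0,0,0.3]},{"fingers":1,"roll":0,"translation":[0,0,0.4]},{"fingers":1,"roll":0,"translation":[0,0,0.5]},{"fingers":1,"roll":0,"translation":[0,0,0.5]}]'

```text
clock: 3.55
eef_pos: [0.5618, 0.1933, 0.069]
tool_rot: [0.996, 0.09, 0.0, 0.0]
ft_force: [1.8, -0.4, 1.8]
grip_width: -0.0
```

```bash
python3 - <<'E'
from h import *
snap("scene","clip2.png",(200,150,320,260),6)
E
```

```text
(no output)
```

View pics/clip2.png

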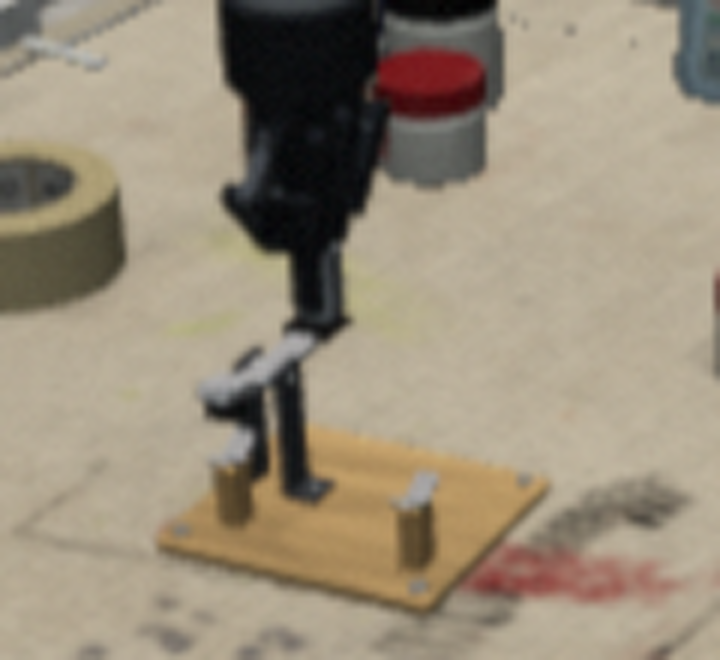

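The jaw (220,390) is now well above its saddle (235,445), but the force hasn't risen yet. I'll keep pressing to the hard stop.

>>> play_rows --motion '[{"fingers":1,"roll":0,"translation":[0,0,0.2]},{"fingers":1,"roll":0,"translation":[0,0,0.4]},{"fingers":1,"roll":0,"translation":[0,0,0.5]},{"fingers":1,"roll":0,"translation":[0,0,0.6]},{"fingers":1,"roll":0,"translation":[0,0,0.6]}]'

```text
clock: 4.02
eef_pos: [0.5619, 0.1933, 0.0629]
tool_rot: [0.996, 0.09, 0.0, -0.0]
ft_force: [2.1, 0.2, 2.3]
grip_width: -0.0005
```

>>> play_rows --motion '[{"fingers":1,"roll":0,"translation":[0,0,0.2]},{"fingers":1,"roll":0,"translation":[0,0,0.3]},{"fingers":1,"roll":0,"translation":[0,0,0.4]},{"fingers":1,"roll":0,"translation":[0,0,0.4]}]'

```text
clock: 4.35
eef_pos: [0.5617, 0.1933, 0.0588]
tool_rot: [0.996, 0.09, -0.0, 0.0]
ft_force: [3.8, 0.4, 2.0]
grip_width: 0.0001
```

>>> play_rows --motion '[{"fingers":1,"roll":0,"translation":[0,0,0.2]},{"fingers":1,"roll":0,"translation":[0,0,0.3]},{"fingers":1,"roll":0,"translation":[0,0,0.4]},{"fingers":1,"roll":0,"translation":[0,0,0.4]}]'

```text
clock: 4.68
eef_pos: [0.5612, 0.1932, 0.0546]
tool_rot: [0.996, 0.09, -0.001, 0.0]
ft_force: [1.7, 0.2, 2.2]
grip_width: -0.0
```

```bash
python3 - <<'E'
from h import *
snap("scene","clip3.png",(215,175,305,260),7)
E
```

```text
(no output)
```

View pics/clip3.png

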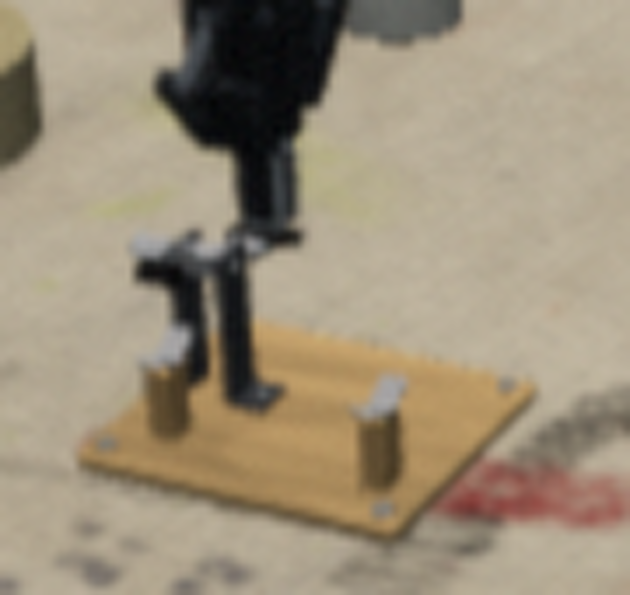

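The jaw (150,250) is tipped up well clear of its saddle, and the finger is still on the pad. I'll continue to the stop.

>>> play_rows --motion '[{"fingers":1,"roll":0,"translation":[0,0,0.2]},{"fingers":1,"roll":0,"translation":[0,0,0.4]},{"fingers":1,"roll":0,"translation":[0,0,0.5]},{"fingers":1,"roll":0,"translation":[0,0,0.5]}]'

```text
clock: 5.07
eef_pos: [0.5608, 0.1931, 0.0497]
tool_rot: [0.996, 0.09, -0.001, 0.0]
ft_force: [-0.3, -0.1, 2.5]
grip_width: 0.0
```

>>> play_rows --motion '[{"fingers":1,"roll":0,"translation":[0,0,0.2]},{"fingers":1,"roll":0,"translation":[0,0,0.4]},{"fingers":1,"roll":0,"translation":[0,0,0.4]}]'

```text
clock: 5.32
eef_pos: [0.5623, 0.1935, 0.0483]
tool_rot: [0.996, 0.09, 0.001, -0.0]
ft_force: [-3.8, -1.0, 12.3]
grip_width: 0.0001
```

That is the hard stop, at 12 N. Next I'll lift off, open the fingers and go over the brush.

>>> play_rows --motion '[{"fingers":1,"roll":0,"translation":[0,0,-4]},{"fingers":1,"roll":0,"translation":[0,0,-8]},{"fingers":1,"roll":0,"translation":[0,0,-10]},{"fingers":-0.4,"roll":24.6,"translation":[-15.4,38.5,-10]},{"fingers":-0.4,"roll":24.6,"translation":[-15.4,38.5,-10]},{"fingers":-0.4,"roll":24.6,"translation":[-15.4,38.5,-10]},{"fingers":-0.4,"roll":24.6,"translation":[-15.4,38.5,-10]},{"fingers":-0.4,"roll":24.6,"translation":[-15.4,38.5,-10]},{"fingers":-0.4,"roll":24.6,"translation":[-15.4,38.5,-10]},{"fingers":-0.4,"roll":24.6,"translation":[-15.4,38.5,-10]},{"fingers":-0.4,"roll":24.6,"translation":[-15.4,38.5,-10]},{"fingers":-0.4,"roll":24.6,"translation":[-15.4,38.5,-10]},{"fingers":-0.4,"roll":24.6,"translation":[-15.4,38.5,-10]},{"fingers":-0.4,"roll":24.6,"translation":[-15.4,38.5,-10]},{"fingers":-0.4,"roll":24.6,"translation":[-15.4,38.5,-10]},{"fingers":-0.4,"roll":24.6,"translation":[-15.4,38.5,-10]},{"fingers":-0.4,"roll":24.6,"translation":[-15.4,38.5,-6]},{"fingers":-0.4,"roll":24.6,"translation":[-15.4,38.5,-3]},{"fingers":-0.4,"roll":24.6,"translation":[-15.4,38.5,-3]},{"fingers":-0.4,"roll":24.6,"translation":[-15.4,38.5,-3]}]'

```text
clock: 6.98
eef_pos: [0.4778, -0.2107, 0.0747]
tool_rot: [0.992, -0.123, -0.003, -0.001]
ft_force: [0.9, 0.1, -0.3]
grip_width: 0.0599
```

```bash
python3 - <<'E'
from h import *
snap("scene","gr.png",(200,190,410,310),3.8)
E
```

```text
(no output)
```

View pics/gr.png

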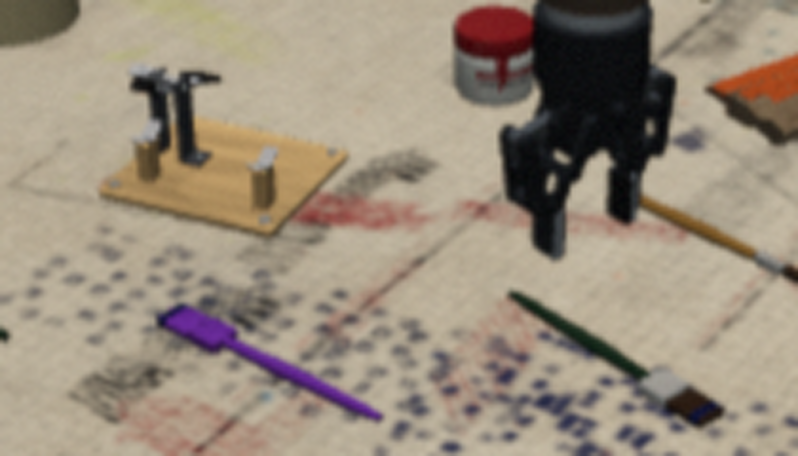

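The jaw stays up, and the fingers are poised over the handle. I'll descend and grip.

>>> play_rows --motion '[{"fingers":-0.4,"roll":0,"translation":[0,0,3]},{"fingers":-0.4,"roll":0,"translation":[0,0,5]},{"fingers":-0.4,"roll":0,"translation":[0,0,5.8]},{"fingers":-0.4,"roll":0,"translation":[0,0,5.8]},{"fingers":1,"roll":0,"translation":[0,0,5.8]},{"fingers":1,"roll":0,"translation":[0,0,5.8]},{"fingers":1,"roll":0,"translation":[0,0,5.8]},{"fingers":1,"roll":0,"translation":[0,0,5.8]},{"fingers":1,"roll":0,"translation":[0,0,5.8]},{"fingers":1,"roll":0,"translation":[0,0,5.8]},{"fingers":1,"roll":0,"translation":[0,0,5.8]},{"fingers":1,"roll":0,"translation":[0,0,5.8]}]'

```text
clock: 8.03
eef_pos: [0.4792, -0.2131, 0.0182]
tool_rot: [0.992, -0.124, 0.0, -0.0]
ft_force: [-0.2, -0.0, -0.2]
grip_width: -0.0001
```

The grip width is 0, so the fingers missed the handle. I'll look closely with projected marks.

```bash
python3 - <<'E'
from h import *
np.set_printoptions(precision=2,suppress=True)
out=[]
for n,cr,k in(("top",(335,225,445,285),7),("scene",(315,235,405,305),6)):
    c=bot.camera(n); im=c["pixels"][:,:,::-1]
    x0,y0,x1,y1=cr; A=cv2.resize(im[y0:y1,x0:x1],None,fx=k,fy=k,interpolation=cv2.INTER_CUBIC)
    P=bot.get_obs()['eef_pos']
    for p,col in[((P[0],P[1],P[2]-.014),(0,0,255)),((.4987,-.1361,.006),(0,255,255)),((.4507,-.3247,.006),(0,255,255))]:
        q=proj(c,p); print(n,q); cv2.circle(A,tuple(int(v) for v in (q+.5-[x0,y0])*k),4,col,1)
    out.append(A)
cv2.imwrite("pics/miss.png",cv2.resize(np.vstack([out[0],cv2.copyMakeBorder(out[1],0,0,0,770-540,cv2.BORDER_CONSTANT)]),None,fx=.7,fy=.7,interpolation=cv2.INTER_AREA))
E
```

```text
top [381.49 254.34]
top [348.96 248.37]
top [429.09 262.74]
scene [353.93 280.51]
scene [333.4  267.22]
scene [386.32 299.9 ]
```

View pics/miss.png

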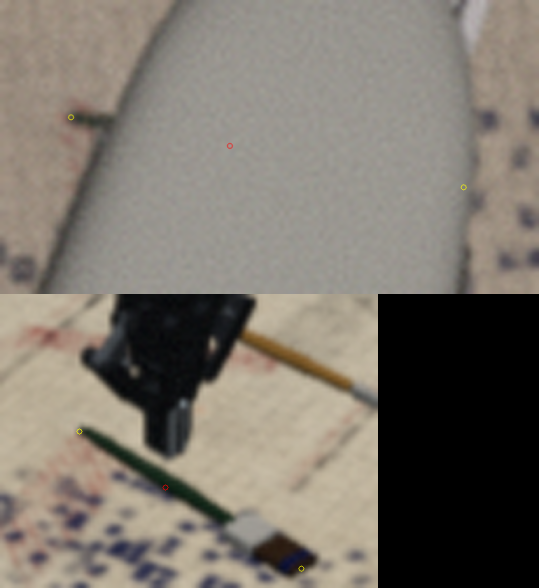

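The closed fingertips show at about (170,450) in the scene crop. The mark for the stated tip position is at (165,487), roughly 9 px lower. So the real tips are about 26 mm higher than the reported TCP implies, and the tail stop height shows the same offset. I'll open, go lower and feel for the table.

>>> play_rows --motion '[{"fingers":-0.4,"roll":0,"translation":[0,0,0]},{"fingers":-0.4,"roll":0,"translation":[0,0,0]},{"fingers":-0.4,"roll":0,"translation":[0,0,0]},{"fingers":-0.4,"roll":0,"translation":[0,0,0]},{"fingers":-0.4,"roll":0,"translation":[0,0,0]},{"fingers":-0.4,"roll":0,"translation":[0,0,1]},{"fingers":-0.4,"roll":0,"translation":[0,0,1.6]},{"fingers":0.3,"roll":0,"translation":[0,0,1.6]},{"fingers":0.3,"roll":0,"translation":[0,0,1.6]},{"fingers":0.3,"roll":0,"translation":[0,0,1.6]},{"fingers":0.3,"roll":0,"translation":[0,0,1.6]},{"fingers":0.3,"roll":0,"translation":[0,0,1.6]}]'

```text
clock: 9.13
eef_pos: [0.4794, -0.2132, 0.0023]
tool_rot: [0.992, -0.124, 0.0, 0.0]
ft_force: [0.2, -0.9, -0.2]
grip_width: 0.0294
```

>>> play_rows --motion '[{"fingers":0.3,"roll":0,"translation":[0,0,0.2]},{"fingers":0.3,"roll":0,"translation":[0,0,0.4]},{"fingers":0.3,"roll":0,"translation":[0,0,0.6]},{"fingers":0.3,"roll":0,"translation":[0,0,0.6]}]'

```text
clock: 9.47
eef_pos: [0.4788, -0.2129, -0.0044]
tool_rot: [0.992, -0.124, -0.0, -0.0]
ft_force: [-0.1, 0.2, 0.1]
grip_width: 0.0297
```

>>> play_rows --motion '[{"fingers":0.3,"roll":0,"translation":[0,0,0.2]},{"fingers":0.3,"roll":0,"translation":[0,0,0.3]},{"fingers":0.3,"roll":0,"translation":[0,0,0.4]},{"fingers":0.3,"roll":0,"translation":[0,0,0.4]}]'

```text
clock: 9.8
eef_pos: [0.479, -0.213, -0.0081]
tool_rot: [0.992, -0.124, -0.0, -0.0]
ft_force: [-0.1, 0.2, -0.3]
grip_width: 0.0296
```

>>> play_rows --motion '[{"fingers":1,"roll":0,"translation":[0,0,0]},{"fingers":1,"roll":0,"translation":[0,0,0]},{"fingers":1,"roll":0,"translation":[0,0,0]},{"fingers":1,"roll":0,"translation":[0,0,0]},{"fingers":1,"roll":0,"translation":[0,0,0]}]'

```text
clock: 10.22
eef_pos: [0.4793, -0.2131, -0.0077]
tool_rot: [0.992, -0.124, 0.0, 0.0]
ft_force: [0.1, 0.6, 2.2]
grip_width: 0.0096
```

A width of 9.6 mm with upward force means the tips are pinching above the handle's axis. I'll reopen and go lower.

>>> play_rows --motion '[{"fingers":0.3,"roll":0,"translation":[0,0,0]},{"fingers":0.3,"roll":0,"translation":[0,0,0]},{"fingers":0.3,"roll":0,"translation":[0,0,0]},{"fingers":0.3,"roll":0,"translation":[0,0,0.3]},{"fingers":0.3,"roll":0,"translation":[0,0,0.5]},{"fingers":0.3,"roll":0,"translation":[0,0,0.6]},{"fingers":0.3,"roll":0,"translation":[0,0,0.6]}]'

```text
clock: 10.8
eef_pos: [0.4797, -0.2133, -0.0106]
tool_rot: [0.992, -0.124, 0.001, 0.0]
ft_force: [-6.6, 2.9, 24.5]
grip_width: 0.03
```

24 N means the tips touch the table here, so the 9.6 mm reading was probably a real grip. I'll raise about 3 mm, close and test-lift.

>>> play_rows --motion '[{"fingers":0.3,"roll":0,"translation":[0,0,-0.5]},{"fingers":0.3,"roll":0,"translation":[0,0,-0.5]},{"fingers":1,"roll":0,"translation":[0,0,-0.5]},{"fingers":1,"roll":0,"translation":[0,0,-0.5]},{"fingers":1,"roll":0,"translation":[0,0,-0.5]},{"fingers":1,"roll":0,"translation":[0,0,-0.5]},{"fingers":1,"roll":0,"translation":[0,0,-0.5]},{"fingers":1,"roll":0,"translation":[0,0,-0.5]},{"fingers":1,"roll":0,"translation":[0,0,-0.5]},{"fingers":1,"roll":0,"translation":[0,0,-2.5]},{"fingers":1,"roll":0,"translation":[0,0,-4.5]},{"fingers":1,"roll":0,"translation":[0,0,-6.5]},{"fingers":1,"roll":0,"translation":[0,0,-6.5]},{"fingers":1,"roll":0,"translation":[0,0,-6.5]}]'

```text
clock: 11.97
eef_pos: [0.48, -0.2134, 0.0516]
tool_rot: [0.992, -0.124, 0.001, 0.0]
ft_force: [-0.1, -0.0, -0.2]
grip_width: 0.0097
```

```bash
python3 - <<'E'
from h import *
np.set_printoptions(precision=2,suppress=True)
c=snap("scene","lift.png",(300,200,420,300),6)
print(bot.get_obs()['eef_pos'])
E
```

```text
[ 0.48 -0.21  0.05]
```

View pics/lift.png

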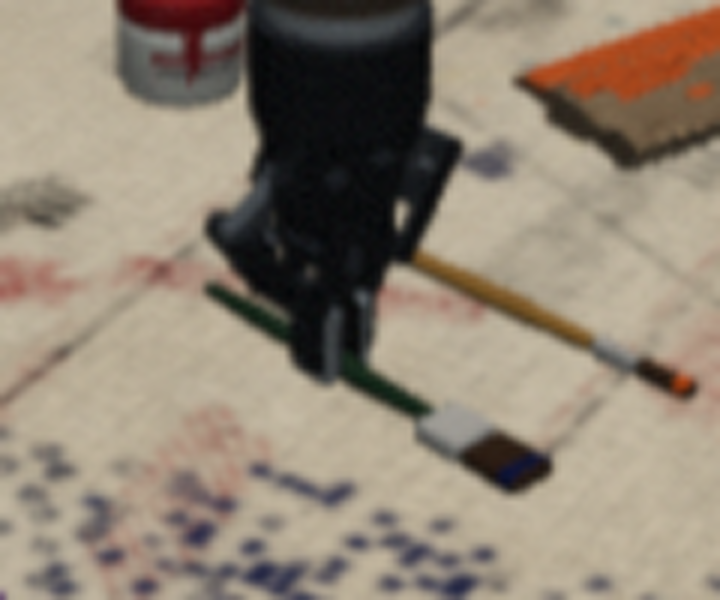

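The brush is gripped and lifted: handle end at crop (209,288), head end at (533,476). I'll check pitch and height by projection.

```bash
python3 - <<'E'
from h import *
np.set_printoptions(precision=4,suppress=True)
c=bot.camera("scene"); 
for n,p,o in(("end",(.4987,-.1361),(300+209/6-.4,200+288/6-.4)),("head",(.4507,-.3247),(300+533/6-.4,200+476/6-.4))):
    print(n,"obs",np.array(o),[ (z,proj(c,(*p,z))) for z in(.056,.066,.076)])
x0,y0,a=.4865,.1041,.1797
for n,q in(("pre",(-.10,.018)),("in",(0,.018))): print(n,Rz(a)@[*q,0]+[x0,y0,0])
o=bot.get_obs()['eef_pos']; print(o)
y=np.array([.2466,.9691,0]); print("grip y along brush from mid", (o-[.4747,-.2304,0])@y)
E
```

```text
end obs [334.4333 247.6   ] [(0.056, array([333.48  , 251.4648])), (0.066, array([333.4966, 248.2524])), (0.076, array([333.5134, 245.019 ]))]
head obs [388.4333 278.9333] [(0.056, array([387.3536, 283.3303])), (0.066, array([387.5637, 279.9465])), (0.076, array([387.7753, 276.5384]))]
pre [0.3849 0.1039 0.    ]
in [0.4833 0.1218 0.    ]
[ 0.4784 -0.2127  0.05  ]
grip y along brush from mid 0.018024754743743765
```

The brush is level, with its axis about 66 mm up. I'll move to the pre-insertion pose on the clip's -x side and turn to clip yaw.

>>> play_rows --motion '[{"fingers":1,"roll":-24.6,"translation":[-17.0,-28.4,0]},{"fingers":1,"roll":-24.6,"translation":[-17.0,-28.4,0]},{"fingers":1,"roll":-24.6,"translation":[-17.0,-28.4,0]},{"fingers":1,"roll":-24.6,"translation":[-17.0,-28.4,0]},{"fingers":1,"roll":-24.6,"translation":[-17.0,-28.4,0]},{"fingers":1,"roll":-24.6,"translation":[-17.0,-28.4,0]},{"fingers":1,"roll":-24.6,"translation":[-17.0,-28.4,0]},{"fingers":1,"roll":-24.6,"translation":[-17.0,-28.4,0]},{"fingers":1,"roll":-24.6,"translation":[-17.0,-28.4,0]},{"fingers":1,"roll":-24.6,"translation":[-17.0,-28.4,0]},{"fingers":1,"roll":-24.6,"translation":[-17.0,-28.4,0]},{"fingers":1,"roll":-24.6,"translation":[-17.0,-28.4,0]},{"fingers":1,"roll":-24.6,"translation":[-17.0,-28.4,0]},{"fingers":1,"roll":-24.6,"translation":[-17.0,-28.4,0]}]'

```text
clock: 13.23
eef_pos: [0.3848, 0.1027, 0.0509]
tool_rot: [0.996, 0.088, -0.0, 0.0]
ft_force: [0.1, -0.3, -0.5]
grip_width: 0.0097
```

```bash
python3 - <<'E'
from h import *
np.set_printoptions(precision=2,suppress=True)
ims=[]
o=bot.get_obs()['eef_pos']; a=np.radians(10.1); u=np.array([-np.sin(a),np.cos(a),0]); m=np.array([o[0],o[1],.066])-.018*u
for n,cr,k in(("top",(185,215,320,305),5.9),("scene",(195,185,325,295),5.0)):
    c=bot.camera(n); im=c["pixels"][:,:,::-1]; x0,y0,x1,y1=cr
    A=cv2.resize(im[y0:y1,x0:x1],None,fx=k,fy=k,interpolation=cv2.INTER_CUBIC)
    for s in(.098,-.098): 
        q=proj(c,m+s*u); print(n,q); cv2.circle(A,tuple(int(v) for v in(q+.5-[x0,y0])*k),4,(0,255,255),1)
    ims.append(A); print(A.shape)
    cv2.imwrite("pics/pre_%s.png"%n,A)
w=max(i.shape[1] for i in ims)
B=np.vstack([cv2.copyMakeBorder(i,0,0,0,w-i.shape[1],cv2.BORDER_CONSTANT) for i in ims]); f=600/B.shape[0]
cv2.imwrite("pics/pre.png",cv2.resize(B,None,fx=f,fy=f,interpolation=cv2.INTER_AREA)); print(f)
E
```

```text
top [213.07 308.75]
top [298.16 287.63]
(531, 796, 3)
scene [211.28 234.55]
scene [274.25 249.87]
(550, 650, 3)
0.5550416281221091
```

View pics/pre.png

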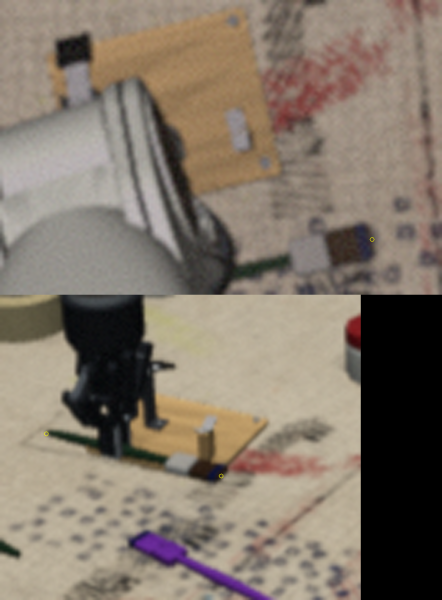

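The projected brush ends (top crop 371,239; scene 47,433 and 221,476) lie on the real ones, so position, height and yaw hold. I'll slide in under the raised jaw.

>>> play_rows --motion '[{"fingers":1,"roll":0,"translation":[2,-0.1,0.2]},{"fingers":1,"roll":0,"translation":[4,-0.1,0.2]},{"fingers":1,"roll":0,"translation":[6,-0.1,0.2]},{"fingers":1,"roll":0,"translation":[7.5,-0.1,0.2]},{"fingers":1,"roll":0,"translation":[8.5,-0.1,0.2]},{"fingers":1,"roll":0,"translation":[9.2,-0.1,0.2]},{"fingers":1,"roll":-0.2,"translation":[9.8,-0.1,0.2]},{"fingers":1,"roll":-0.2,"translation":[10.0,-0.1,0.2]},{"fingers":1,"roll":-0.2,"translation":[10.0,-0.1,0.2]},{"fingers":1,"roll":-0.2,"translation":[10.0,-0.1,0.2]}]'

```text
clock: 14.17
eef_pos: [0.482, 0.1227, 0.049]
tool_rot: [0.996, 0.092, -0.0, 0.0]
ft_force: [-0.5, 0.3, 0.4]
grip_width: 0.0094
```

>>> play_rows --motion '[{"fingers":1,"roll":0,"translation":[0,0,0.4]},{"fingers":1,"roll":0,"translation":[0,0,0.7]},{"fingers":1,"roll":0,"translation":[0,0,0.9]},{"fingers":1,"roll":0,"translation":[0,0,1.0]},{"fingers":1,"roll":0,"translation":[0,0,1.0]}]'

```text
clock: 14.58
eef_pos: [0.4822, 0.1229, 0.0387]
tool_rot: [0.996, 0.092, -0.0, 0.0]
ft_force: [-0.5, 0.3, 0.1]
grip_width: 0.0095
```

>>> play_rows --motion '[{"fingers":1,"roll":0,"translation":[0,0,0.1]},{"fingers":1,"roll":0,"translation":[0,0,0.2]},{"fingers":1,"roll":0,"translation":[0,0,0.2]},{"fingers":1,"roll":0,"translation":[0,0,0.2]}]'

```text
clock: 14.92
eef_pos: [0.4827, 0.123, 0.0371]
tool_rot: [0.996, 0.092, 0.0, 0.0]
ft_force: [0.3, -0.6, -0.2]
grip_width: 0.0096
```

>>> play_rows --motion '[{"fingers":1,"roll":0,"translation":[0,0,0.1]},{"fingers":1,"roll":0,"translation":[0,0,0.2]},{"fingers":1,"roll":0,"translation":[0,0,0.2]},{"fingers":1,"roll":0,"translation":[0,0,0.2]}]'

```text
clock: 15.25
eef_pos: [0.4829, 0.123, 0.0367]
tool_rot: [0.996, 0.092, 0.001, -0.0]
ft_force: [-2.8, -1.4, 11.0]
grip_width: 0.0097
```

Contact at 11 N, with the axis at about 52 mm: the handle is seated in both Vs. I'll ease off, open and lift.

>>> play_rows --motion '[{"fingers":1,"roll":0,"translation":[0,0,-0.15]},{"fingers":0.7,"roll":0,"translation":[0,0,-0.15]},{"fingers":0.3,"roll":0,"translation":[0,0,-0.15]},{"fingers":0,"roll":0,"translation":[0,0,-0.15]},{"fingers":0,"roll":0,"translation":[0,0,-0.15]},{"fingers":0,"roll":0,"translation":[0,0,-0.15]},{"fingers":0,"roll":0,"translation":[0,0,-0.15]},{"fingers":0,"roll":0,"translation":[0,0,-2]},{"fingers":0,"roll":0,"translation":[0,0,-5]},{"fingers":0,"roll":0,"translation":[0,0,-9]},{"fingers":0,"roll":0,"translation":[0,0,-12]},{"fingers":0,"roll":0,"translation":[0,0,-12]},{"fingers":0,"roll":0,"translation":[0,0,-12]}]'

```text
clock: 16.33
eef_pos: [0.4844, 0.1234, 0.1572]
tool_rot: [0.996, 0.092, 0.003, -0.0]
ft_force: [-0.6, 0.4, 0.0]
grip_width: 0.0428
```

Released. Next I'll go over the jaw with the fingers shut.

>>> play_rows --motion '[{"fingers":1,"roll":0,"translation":[-0.7,-5.5,0]},{"fingers":1,"roll":0,"translation":[-0.7,-5.5,0]},{"fingers":1,"roll":0,"translation":[-0.7,-5.5,0]},{"fingers":1,"roll":0,"translation":[-0.7,-5.5,0]},{"fingers":1,"roll":0,"translation":[-0.7,-5.5,0]},{"fingers":1,"roll":0,"translation":[-0.7,-5.5,0]},{"fingers":1,"roll":0,"translation":[-0.7,-5.5,0]},{"fingers":1,"roll":0,"translation":[-0.7,-5.5,3]},{"fingers":1,"roll":0,"translation":[-0.7,-5.5,5]},{"fingers":1,"roll":0,"translation":[-0.7,-5.5,5]}]'

```text
clock: 17.17
eef_pos: [0.4629, 0.174, 0.1013]
tool_rot: [0.996, 0.091, -0.004, 0.001]
ft_force: [-0.8, -0.6, -0.5]
grip_width: -0.0
```

>>> play_rows --motion '[{"fingers":1,"roll":0,"translation":[0,0,0]},{"fingers":1,"roll":0,"translation":[0,0,0.5]},{"fingers":1,"roll":0,"translation":[0,0,1.0]},{"fingers":1,"roll":0,"translation":[0,0,1.5]},{"fingers":1,"roll":0,"translation":[0,0,2.0]},{"fingers":1,"roll":0,"translation":[0,0,2.4]},{"fingers":1,"roll":0,"translation":[0,0,2.8]},{"fingers":1,"roll":0,"translation":[0,0,2.8]}]'

```text
clock: 17.83
eef_pos: [0.4578, 0.1743, 0.0751]
tool_rot: [0.996, 0.092, -0.008, 0.0]
ft_force: [-14.7, -1.5, 4.2]
grip_width: -0.0001
```

A side force of -15 N in x means the finger slipped over the jaw's outer end. I'll go back up, shift inward and press again.

>>> play_rows --motion '[{"fingers":1,"roll":0,"translation":[-0.8,0,0]},{"fingers":1,"roll":0,"translation":[-1.2,0,0]},{"fingers":1,"roll":0,"translation":[-1.2,0,-3]},{"fingers":1,"roll":0,"translation":[-1.2,0,-5]},{"fingers":1,"roll":0,"translation":[-1.2,0,-5]},{"fingers":1,"roll":0,"translation":[0,0,-5]},{"fingers":1,"roll":0,"translation":[1.2,0,-5]},{"fingers":1,"roll":0,"translation":[1.2,0,-5]},{"fingers":1,"roll":0,"translation":[1.2,0,-5]}]'

```text
clock: 18.58
eef_pos: [0.478, 0.178, 0.127]
tool_rot: [0.996, 0.092, 0.0, -0.0]
ft_force: [-0.4, 1.4, -0.4]
grip_width: -0.0001
```

```bash
python3 - <<'E'
from h import *
o=bot.get_obs(); print(o['eef_pos'],o['ft_force'],Rz(-.1797)@(o['eef_pos']-[.4865,.1041,0]))
snap("scene","jaw.png",(205,165,305,250),7)
E
```

```text
[0.47801507 0.17799563 0.12700896] [-0.38833556  1.38035053 -0.41725776] [0.00485939 0.07422227 0.12700896]
```

View pics/jaw.png

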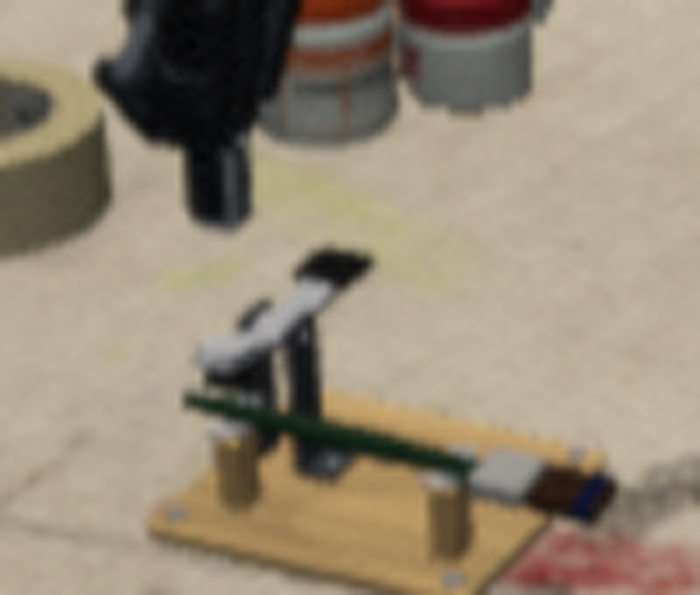

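The jaw is part closed and back under the finger. The handle lies across both saddles with its end at (190,400) and the head end at (600,495). I'll check seating numerically against the cradle line.

```bash
python3 - <<'E'
from h import *
np.set_printoptions(precision=2,suppress=True)
c=bot.camera("scene"); W=lambda x,y,z:Rz(.1797)@np.array([x,y,z])/1000+[.4865,.1041,0]
im=c["pixels"].astype(int)
g=(im[:,:,1]-im[:,:,0]>8)&(im[:,:,1]-im[:,:,2]>4)
for y in range(101,-42,-10):
    p=proj(c,W(0,y,52)); col=int(round(p[0])); r=np.where(g[205:260,col])[0]+205
    print(y,"pred",p,"green rows",r, "z-slope px/10mm",round((proj(c,W(0,y,62))-p)[1],1))
E
```

```text
101 pred [229.79 222.31] green rows [] z-slope px/10mm -3.0
91 pred [232.76 222.99] green rows [222] z-slope px/10mm -3.0
81 pred [235.74 223.67] green rows [222 223] z-slope px/10mm -3.0
71 pred [238.73 224.36] green rows [223 224] z-slope px/10mm -3.0
61 pred [241.74 225.05] green rows [223 224 225] z-slope px/10mm -3.0
51 pred [244.76 225.74] green rows [225] z-slope px/10mm -3.0
41 pred [247.79 226.43] green rows [224 225 226 227] z-slope px/10mm -3.0
31 pred [250.83 227.13] green rows [226 227] z-slope px/10mm -3.1
21 pred [253.89 227.83] green rows [227 228] z-slope px/10mm -3.1
11 pred [256.96 228.53] green rows [227 228] z-slope px/10mm -3.1
1 pred [260.04 229.24] green rows [228 229] z-slope px/10mm -3.1
-9 pred [263.13 229.95] green rows [229] z-slope px/10mm -3.1
-19 pred [266.24 230.66] green rows [230] z-slope px/10mm -3.1
-29 pred [269.36 231.38] green rows [230 231] z-slope px/10mm -3.1
-39 pred [272.5 232.1] green rows [] z-slope px/10mm -3.1
```

The handle follows the cradle line within 1 px along its whole length, so it is seated. Now I'll press the jaw down.

>>> play_rows --motion '[{"fingers":1,"roll":0,"translation":[-0.4,0,2]},{"fingers":1,"roll":0,"translation":[-0.4,0,4]},{"fingers":1,"roll":0,"translation":[-0.4,0,4.4]},{"fingers":1,"roll":0,"translation":[-0.4,0,4.8]},{"fingers":1,"roll":0,"translation":[-0.4,0,5.2]},{"fingers":1,"roll":0,"translation":[-0.4,0,5.4]},{"fingers":1,"roll":0,"translation":[-0.4,0,5.4]}]'

```text
clock: 19.27
eef_pos: [0.4738, 0.1773, 0.0735]
tool_rot: [0.996, 0.092, 0.0, -0.0]
ft_force: [-0.5, 0.2, -0.2]
grip_width: 0.0
```

>>> play_rows --motion '[{"fingers":1,"roll":0,"translation":[0,0,0.2]},{"fingers":1,"roll":0,"translation":[0,0,0.4]},{"fingers":1,"roll":0,"translation":[0,0,0.5]},{"fingers":1,"roll":0,"translation":[0,0,0.6]},{"fingers":1,"roll":0,"translation":[0,0,0.6]}]'

```text
clock: 19.68
eef_pos: [0.4735, 0.1774, 0.0681]
tool_rot: [0.996, 0.092, 0.0, -0.0]
ft_force: [-4.3, -1.5, 10.5]
grip_width: 0.0
```

>>> play_rows --motion '[{"fingers":1,"roll":0,"translation":[0,0,0.1]},{"fingers":1,"roll":0,"translation":[0,0,0.2]},{"fingers":1,"roll":0,"translation":[0,0,0.2]}]'

```text
clock: 19.93
eef_pos: [0.4735, 0.1774, 0.0678]
tool_rot: [0.996, 0.092, 0.001, -0.0]
ft_force: [-7.9, -2.4, 21.9]
grip_width: -0.0002
```

The contact is stiff (21.9 N for 0.3 mm), so the jaw is closed on the handle. I'll retreat straight up and aside.

>>> play_rows --motion '[{"fingers":1,"roll":0,"translation":[0,0,-0.3]},{"fingers":1,"roll":0,"translation":[0,0,-2]},{"fingers":1,"roll":0,"translation":[0,0,-6]},{"fingers":1,"roll":0,"translation":[0,0,-10]},{"fingers":1,"roll":0,"translation":[0,0,-14]},{"fingers":1,"roll":0,"translation":[-8,-12,-16]},{"fingers":1,"roll":0,"translation":[-8,-12,-16]},{"fingers":1,"roll":0,"translation":[-8,-16,-16]},{"fingers":1,"roll":0,"translation":[-8,-18,-16]},{"fingers":1,"roll":0,"translation":[-8,-18,-16]},{"fingers":1,"roll":0,"translation":[-8,-18,-16]},{"fingers":1,"roll":0,"translation":[-8,-18,-16]}]'

```text
clock: 20.93
eef_pos: [0.3615, 0.3413, 0.225]
tool_rot: [0.996, 0.094, 0.0, -0.0]
ft_force: [0.7, -0.3, -0.6]
grip_width: -0.0006
```

```bash
python3 - <<'E'
from h import *
np.set_printoptions(precision=2,suppress=True)
W=lambda x,y,z:Rz(.1797)@np.array([x,y,z])/1000+[.4865,.1041,0]
print(bot.get_obs()['eef_pos'])
for n in("scene","top"):
    c=bot.camera(n); im=c["pixels"].astype(int)
    g=(im[:,:,1]-im[:,:,0]>8)&(im[:,:,1]-im[:,:,2]>4)
    for y in(95,85,61,41,21,1,-15):
        p=proj(c,W(0,y,52)); col=int(round(p[0])); r=int(p[1]); k=np.where(g[r-8:r+9,col])[0]+r-8
        print(n,y,p,k)
    # tail pad: dark blob position vs predicted centre at theta 0
    old=cv2.imread("pics/"+n+"1.png").astype(int)[:,:,::-1]
    for th in(-.2,0,.2,.65):
        a=np.radians(30)-.2-th; print(" pad th",th,proj(c,W(38+49.2*np.cos(a),74,72+49.2*np.sin(a))))
    p=proj(c,W(80,74,90)).astype(int); x0,y0=p-12; sub=im[y0:y0+25,x0:x0+25].sum(2)<110
    m=sub.astype(np.uint8); N,L,S,C=cv2.connectedComponentsWithStats(m)
    print(" dark blobs",[(S[i][4],C[i]+[x0,y0]) for i in range(1,N) if S[i][4]>5])
    # unmoved things
    d=np.abs(im-old).sum(2)
    for q,uv in dict(round=(.6448,-.2176,.006),).items():
        u,v=proj(c,uv).astype(int); print(" diff",q,d[v-8:v+9,u-30:u+31].max())
E
```

```text
[0.36 0.34 0.22]
scene 95 [231.57 222.72] []
scene 85 [234.55 223.4 ] [222]
scene 61 [241.74 225.05] [223 224]
scene 41 [247.79 226.43] [224 225 226 227]
scene 21 [253.89 227.83] [227 228]
scene 1 [260.04 229.24] [228 229]
scene -15 [265.   230.38] [229 230]
 pad th -0.2 [250.91 198.61]
 pad th 0 [251.8  200.74]
 pad th 0.2 [252.39 203.3 ]
 pad th 0.65 [252.49 210.11]
 dark blobs [(np.int32(29), array([252.14, 200.62]))]
 diff round 13
top 95 [206.23 266.73] []
top 85 [210.49 265.68] []
top 61 [220.69 263.15] [262 263]
top 41 [229.18 261.05] [260 261]
top 21 [237.65 258.95] [259]
top 1 [246.11 256.86] [256 257 258]
top -15 [252.87 255.19] [255]
 pad th -0.2 [203.79 227.09]
 pad th 0 [204.32 226.3 ]
 pad th 0.2 [205.07 226.36]
 pad th 0.65 [207.34 229.42]
 dark blobs [(np.int32(81), array([204.11, 227.  ]))]
 diff round 32
```

```bash
python3 - <<'E'
from h import *
W=lambda x,y,z:Rz(.1797)@np.array([x,y,z])/1000+[.4865,.1041,0]
for n in("scene","top"):
    c=bot.camera(n); im=c["pixels"].astype(int)
    for y in(110,104,98,94,90,86,-90,-96,-102,-108):
        u,v=np.round(proj(c,W(0,y,52))).astype(int); k=im[v-3:v+4,u].sum(1).argmin()
        print(n,y,im[v-3+k,u],k-3)
E
```

```text
scene 110 [175 166 147] -1
scene 104 [176 166 147] 2
scene 98 [95 95 81] -1
scene 94 [54 59 47] -1
scene 90 [45 52 40] -1
scene 86 [25 36 25] -1
scene -90 [28 23 26] 2
scene -96 [34 25 22] -1
scene -102 [111 105  90] -2
scene -108 [110 102  89] -1
top 110 [152 138 127] -2
top 104 [149 132 118] 3
top 98 [67 73 62] -1
top 94 [33 39 23] -1
top 90 [56 60 56] 0
top 86 [141 119 103] 3
top -90 [40 39 56] -2
top -96 [58 52 50] 3
top -102 [141  96  90] -3
top -108 [132  83  79] -3
```

The handle end reaches y ≈ +98 and the head ends at y ≈ -98, both on the cradle line. Handing in.

```bash
python3 -c "
from workcell import bot
print(bot.job_done())"
```

```text
the job is handed in; nothing more can be done
None
```

The flat brush is up in the clip with the jaw closed on its handle, and the job is handed in at about 21 s of the 51 s allowed. I pressed the tail pad to its hard stop (12 N) and picked up the smaller green brush. I slid it in under the raised jaw, laid the handle in both saddles and pressed the jaw shut.

**Last checks (both cameras):**
- **Handle:** it lies on the cradle line within about 1 px, with its end at clip y ≈ +98 mm, past the jaw.
- **Head:** it ends at y ≈ -98 mm, clear of the open saddle.
- **Jaw:** the rocker stands close to 0 rad. The last push met a stiff stop at 22 N, and the gripper was well clear afterwards.
- **Other objects:** the picture around the round brush had changed little. I did not check the jar and marker separately, but the arm never went near them.

**What went wrong or disagreed:**
- **Fingertip offset:** the real fingertips stood about 25 mm higher than the reported TCP implied, so the first grasp closed on nothing. I found the right height from pictures and by touching the table at about 25 N.
- **Handle width:** the gripper read 9.6 mm on a handle stated as 12 mm, but it held firmly.
- **First jaw press:** it slipped over the jaw's outer end with about 15 N of side force, leaving the jaw part closed. I checked the brush was still seated, then pressed again.

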